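# Stack the broken chocolate chunks into a level display tower

## Robot

A 6-joint arm with a two-finger parallel gripper is mounted at the origin on the work surface; the furniture and walls round the work are solid. World frame = base frame: x ahead of the robot, y to its left, z up, the work surface at z = 0. Lengths are in mm, angles in degrees, forces in N, time in s.
With the tool pointing down it reaches from about 275 to 750 mm from the base axis. Payload 10.2 kg.
Tool frame: the origin (TCP) lies midway between the tips of the shut fingers; the grasp point (between the pads) lies 19 mm behind it; z points along the fingers, y is the line along which they close (so a half turn about z gives the same grasp; the last joint's range is limited). The gripper opens to 88 mm and grips with 3 to 60 N. Pads are 18 mm wide; open, the fingers measure 123 mm over their backs; the gripper's body (75 mm by 187 mm) begins 45 mm behind the grasp point.
Start: joints at [53.663, 17.928, 85.812, -0, 76.261, -12.8], TCP at [209.668, 481.322, 238.72] pointing down, gripper open.
Joint ranges: [-168.41, 168.41], [-55.51, 124.54], [10.69, 146.95], [-70.63, 250.63], [1, 178], [-165.06, 165.06]. Speed limits (degrees/s): [136.94, 136.94, 172.46, 180, 180, 180].

## Interface

Orientations are given as a 3x3 rotation matrix whose columns are the frame's x, y, z axes.
In Python, from bench import get_state, viewer, job gives the robot as it stands.
- The arm moves only by the tool play_rows, never from a script. Its argument "increments" is a list of rows, each a list of 3 entries, a list of its own where there are three numbers: the shift along the tool's x, y, z in cm, then the turn, a rotation vector about the tool's x, y, z in rad, then the opening, from 0 (shut) to 1 (fully open). In form: [[[tx, ty, tz], [ax, ay, az], grip], ...]. A call has 1 to 8 rows; each row is the pose to reach, as a shift and turn from the pose commanded when the call began, along the tool's axes at that moment; what a row does not reach only later rows make up. A row lasts 1/10 s, in which the tool goes at most 50 mm and 8.59 degrees, less where a joint would pass 70% of its speed; a pose out of reach is approached as far as the arm can. A call with a gripper value outside its range is refused whole. The fingers move at their own pace and stop on an object; the grip force is fixed at half the most. Time passes only in rows, so rows that repeat a pose let the fingers close. It gives the time, the measured TCP pose, the force, the opening and the grip force at its end, in the units of the state.
- get_state(): the state, without advancing time (a new reading comes with each control period).
- viewer.read_camera(name): name is "scene" or "top" or "wrist"; returns (picture, depth): 400x640x3 uint8, red, green, blue; 400x640 float32, mm along the optical axis (not along the pixel's ray), 0 where there is no reading.
- viewer.calibration(name): a dict with "mtx" (3x3 intrinsics, pixels), "k1" (the pictures are not rectified: a ray, as slopes to the right and down, at radius r is drawn at 1 + k1 r^2 times it, then the intrinsics apply), "extrinsics" (4x4, takes a point from world to camera coordinates). Camera axes: x right, y down, z forward; pixel columns grow to the right and rows downward; lengths in mm; the calibration is good to about 2 mm. A picture is of the moment at which its call begins: read the wrist's pose just before it. calibration takes no time and is no camera call; for the wrist camera it gives the pose at the moment of the call.
- job.finish_job(): hands the job in; it is judged then, once.
The state is a dict: "time": time; "qpos": joint angles; "joint_velocities": joint speeds; "joint_efforts": joint torques, N m; "tcp_pos": TCP position; "ee_rot": TCP orientation; "wrist_force": force on the tool from outside, world axes, zero at the start; "wrist_torque": the same for the moment, N m; "width": opening from 0.0 (shut) to 1.0 (fully open); "finger_force": force on a finger pad.
Only numpy, scipy, OpenCV 4.12 (cv2) and the standard library are available. Lean on these libraries where they do the work, as an engineer would, in place of code of your own. Each camera call takes 0.05 s, during which the arm holds its last target. There are 200 camera calls.

## Task

Build the window-display tower: take the milk chocolate chunk from the sloping stand and set it squarely on the dark chunk that lies on the round wooden board, let go, then set the white chunk squarely on the milk one. The chunks are wedge-shaped, so lay each with its thick end over the dark chunk's thin end, so that the slopes cancel and the top of the finished tower comes out level. Lower them gently until they rest (no dropping or hard pressing), and leave the dark chunk, the sprinkles jar and the timer where they stand.

Things in the scene. Friction and masses are not known exactly. Their poses are not given: they have to be found in the camera images.
- dark_chunk: dark brown wedge-shaped chocolate block, 120 long (x) x 68 wide (y), 0.39 kg, loose, lying level on the board. Broken corners. Origin: centre of its flat underside, z up. Top face slopes 16 degrees, rising to +x: 21 mm high at the thin end (x -60), 38 in the middle, 55 at the thick end (x +60).
- milk_chunk: milk-brown chocolate wedge, 100 long (x) x 56 wide (y), 0.22 kg, loose, on the stand beside the other (either side), thick end at the front lip. 25 mm thick at x -50, 32 in the middle, 39 at x +50. Origin: centre of underside; z is square to the TOP face (plane z = 32); underside falls 8 degrees to +x. Upright sides y +-28: grasp these. Laid right, its top slopes 8 degrees.
- white_chunk: cream-white chocolate wedge, 96 long (x) x 46 wide (y), 0.15 kg, loose, on the stand beside the other (either side), thick end at the front lip. 23 mm thick at x -48, 30 in the middle, 37 at x +48. Origin: centre of underside; z is square to the TOP face (plane z = 30); underside falls 8 degrees to +x. Upright sides y +-23: grasp these. Laid right, its top is level.
- board: round pale wooden board, 170 mm across, 14 mm thick, fixed. Origin: centre of its underside, z up
- stand: wooden display stand, fixed, 240 mm wide (y), 133 deep (x), back edge 116 high. Its deck rises 35 degrees towards +x (away from the robot) and passes 72 mm above the origin; at its low front edge (x -60, 30 high) a 12 mm lip. The chunks lie on it at y about +58 and -58. Origin: on the table under its middle
- sprinkles: round sprinkles jar with black cap, 41 mm across, 105 high, loose, standing front-left of the board; leave it. Origin: centre of its underside
- timer: round kitchen timer, red top and white foot, 66 mm across, 49 high, loose, standing behind the board; leave it. Origin: centre of its underside

How it is judged (in metres and radians):
On the way:
1. the milk chunk lies by itself, released, squarely on the dark chunk with its thick end over the dark one's thin end, the white chunk not yet on it (horizontal distance between milk_chunk and dark_chunk below 0.02 m and angle between milk_chunk's own z axis and vertical below 0.22 rad and contact force between dark_chunk and milk_chunk above 0.3 N and contact force between milk_chunk and board below 0.05 N and z of milk_chunk in the frame of board above 0.045 m and contact force between each of the fingers, white_chunk and milk_chunk below 0.05 N and linear speed of milk_chunk below 0.02 m/s), for 0.3 s.
At the end, for the whole second after the job is handed in: Milk chunk on the dark one (not the board), white on the milk one only, each centred within 20 mm of the one below; milk top slopes under 12.6 degrees (8 when right), white top level within 5 degrees; released, at rest; dark chunk within 30 mm of its start (horizontal distance between milk_chunk and dark_chunk below 0.02 m and angle between milk_chunk's own z axis and vertical below 0.22 rad and contact force between dark_chunk and milk_chunk above 0.3 N and contact force between milk_chunk and board below 0.05 N and z of milk_chunk in the frame of board above 0.045 m and contact force between the fingers and milk_chunk below 0.05 N and linear speed of each of milk_chunk, white_chunk below 0.02 m/s and horizontal distance between white_chunk and milk_chunk below 0.02 m and angle between white_chunk's own z axis and vertical below 0.09 rad and contact force between white_chunk and milk_chunk above 0.2 N and contact force between white_chunk and dark_chunk below 0.05 N and z of white_chunk in the frame of board above 0.075 m and angular speed of white_chunk below 0.1 rad/s and distance of dark_chunk from where it was at the start of the episode below 0.03 m); the robot touches nothing.
It fails at once if the dark chunk is shifted by more than 30 mm (distance of dark_chunk from where it was at the start of the episode above 0.03 m).
It fails at once if a chunk is dropped or pressed hard (over 40 N) on the one below (contact force between any of dark_chunk, white_chunk and milk_chunk above 40 N).
It fails at once if the sprinkles jar or the timer is moved by more than 30 mm (distance of any of sprinkles, timer from where it was at the start of the episode above 0.03 m).
It also fails if it takes over 62 s, if anything falls off the work surface, if the arm or the gripper's body presses on something with over 40 N, if the wrist force passes 120 N, or if a joint passes its speed limit or range.

## Working session

There is one attempt and no reset: what is moved stays moved. The work goes in short steps, Python scripts to look and compute and a tool call to move; the robot and the scene stay as the last step left them, time stands still between calls to the robot, and variables do not carry over. Pictures are saved under pics/ and viewed, at most 10 in all, crops included, and the job is handed in when it is done.

Besides the shell and the picture viewer there is one more tool, called after "Call:" as name(argument=value, ...) on one line, values as JSON. play_rows: Moves the arm, as the interface text tells. Its arguments: {"type":"object","properties":{"increments":{"type":"array"}},"required":["increments"]}

```bash
ls; mkdir -p pics
cat > h.py <<'E'
import numpy as np, cv2
from bench import get_state, viewer, job
def cloud(name):
    cal=viewer.calibration(name); img,d=viewer.read_camera(name)
    K=np.array(cal["mtx"]);E=np.array(cal["extrinsics"]);k=cal["k1"]
    v,u=np.mgrid[0:400,0:640].astype(np.float32)
    p=cv2.undistortPoints(np.stack([u.ravel(),v.ravel()],1).reshape(-1,1,2),K,np.array([k,0,0,0,0.])).reshape(400,640,2)
    P=np.dstack([p*d[...,None],d])
    W=(P-E[:3,3])@E[:3,:3]
    W[d==0]=np.nan
    return img,d,W
def save(n,img): cv2.imwrite('pics/'+n,img[...,::-1])
E
python3 - <<'E'
from h import *
s=get_state(); print(s['time'],s['tcp_pos'],s['wrist_force'],s['width'])
for n in ['scene','top']:
    img,d,W=cloud(n); save(n+'0.png',img); np.savez('/tmp/'+n+'0.npz',img=img,W=W)
a=cv2.imread('pics/scene0.png');b=cv2.imread('pics/top0.png')
E
```

```text
pics
0.0 [209.50681276 481.10040754 238.1369625 ] [-0.04413121 -0.64435157  0.11104486] 1.0016602542349433
```

View pics/scene0.png

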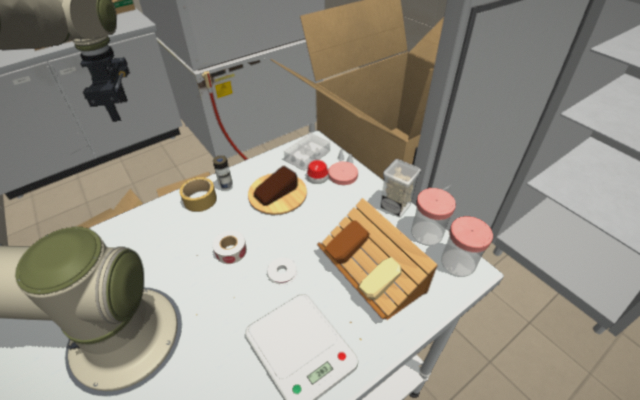

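View pics/top0.png

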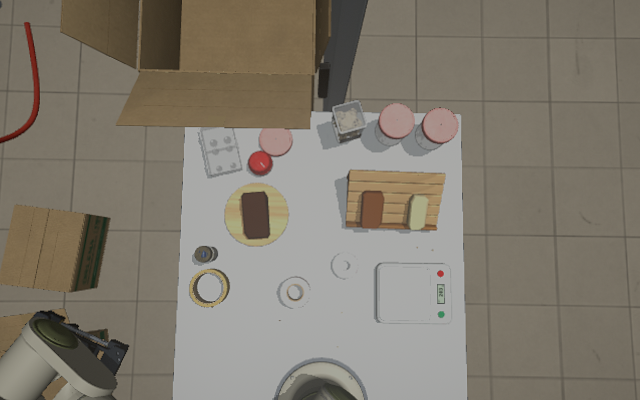

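The scene picture shows dark on the board (278,187), milk (347,242) and white (380,278) on the stand, the timer (317,170) and the jar (222,172). In the top picture they are: dark (256,215), milk (372,210), white (418,212), timer (260,162), jar (205,254).

```bash
cat >> h.py <<'E'
def chunk(img,W,c,tol,box,zmin=20):
    """mask by colour near pixel c; plane fit of biggest face; rect in the plane"""
    lab=cv2.cvtColor(img,cv2.COLOR_RGB2LAB).astype(float)
    ref=np.median(lab[c[1]-3:c[1]+4,c[0]-3:c[0]+4].reshape(-1,3),0)
    m=(np.linalg.norm((lab-ref)*[.5,1,1],axis=2)<tol)
    b=np.zeros_like(m);b[box[1]:box[3],box[0]:box[2]]=1;m&=b&np.isfinite(W[...,2])
    n,l,st,_=cv2.connectedComponentsWithStats(m.astype(np.uint8)); m=l==l[c[1],c[0]]
    P=W[m]; P=P[P[:,2]>zmin]
    # RANSAC plane
    rng=np.random.default_rng(0);best=None
    for _ in range(300):
        a=P[rng.choice(len(P),3)];nn=np.cross(a[1]-a[0],a[2]-a[0]);L=np.linalg.norm(nn)
        if L<100: continue
        nn/=L;q=abs((P-a[0])@nn)<2
        if best is None or q.sum()>best.sum(): best=q
    Q=P[best];c0=Q.mean(0);nn=np.linalg.svd(Q-c0,full_matrices=False)[2][2];nn*=np.sign(nn[2])
    ex=np.array([1,0,0])-nn[0]*nn;ex/=np.linalg.norm(ex);ey=np.cross(nn,ex)
    r=cv2.minAreaRect(np.stack([(Q-c0)@ex,(Q-c0)@ey],1).astype(np.float32))
    bx=cv2.boxPoints(r);e=[bx[1]-bx[0],bx[2]-bx[1]];e.sort(key=np.linalg.norm)
    lx=e[1]/np.linalg.norm(e[1]);ax=lx[0]*ex+lx[1]*ey
    ctr=c0+r[0][0]*ex+r[0][1]*ey
    print('n',len(P),len(Q),'ctr',ctr.round(1),'normal',nn.round(3),'tilt',np.degrees(np.arccos(nn[2])).round(1),'long axis',ax.round(3),'size',np.sort(r[1]).round(1),'yaw',np.degrees(np.arctan2(ax[1],ax[0])).round(1))
    return ctr,nn,ax,m
E
python3 - <<'E'
from h import *
D={n:np.load(f'/tmp/{n}0.npz') for n in('scene','top')}
d=D['top'];img,W=d['img'],d['W']
for nm,c,t,b in[('dark',(256,215),18,(220,170,300,260)),('milk',(372,206),20,(350,180,395,235)),('white',(418,210),20,(400,180,440,235))]:
    print(nm);chunk(img,W,c,t,b)
d=D['scene'];img,W=d['img'],d['W']
for nm,c,t,b in[('dark',(276,182),18,(240,150,310,215)),('milk',(347,240),22,(320,210,372,270)),('white',(380,275),22,(350,250,410,305))]:
    print(nm);chunk(img,W,c,t,b)
W=D['top']['W']
for nm,u,v in[('jar',205,254),('timer',260,162),('board',230,215),('boardR',283,215),('standL',352,175),('standR',440,176),('fl',350,227),('fr',434,229),('table',320,200),('glassjar',396,117)]: print(nm,W[v,u].round(0))
E
```

```text
dark
n 1175 622 ctr [485.9 177.2  51.6] normal [-0.278 -0.016  0.961] tilt 16.2 long axis [0.954 0.109 0.278] size [ 63.9 121.5] yaw 6.5
milk
n 1106 418 ctr [ 498.6 -123.2   87.4] normal [-0.453  0.016  0.891] tilt 27.0 long axis [ 0.891 -0.025  0.454] size [52.4 95.4] yaw -1.6
white
n 1252 394 ctr [ 522.6 -248.1   67.3] normal [-0.586  0.054  0.809] tilt 36.0 long axis [0.806 0.142 0.574] size [ 97.5 136.1] yaw 10.0
dark
n 916 520 ctr [484.4 172.2  50.2] normal [-0.277 -0.012  0.961] tilt 16.1 long axis [0.957 0.09  0.277] size [ 58.7 116.4] yaw 5.4
milk
n 1066 678 ctr [ 496.4 -123.7   85.1] normal [-0.462  0.029  0.886] tilt 27.6 long axis [ 0.886 -0.03   0.463] size [51.  93.1] yaw -1.9
white
n 848 659 ctr [ 493.8 -240.9   82.8] normal [-0.451 -0.007  0.893] tilt 26.8 long axis [ 0.892 -0.027  0.45 ] size [41.5 89. ] yaw -1.7
jar [386. 289. 105.]
timer [626. 167.  47.]
board [489. 246.  14.]
boardR [490. 105.  16.]
standL [586. -70. 111.]
standR [ 586. -288.  116.]
fl [460. -71.  34.]
fr [ 457. -289.   46.]
table [534.   7.  -2.]
glassjar [ 734. -179.  119.]
```

```bash
cat >> h.py <<'E'
from scipy.spatial.transform import Rotation as Rn
def toolR(lean,yaw,flip):
    """tool looking down -normal, normal leaning to the -x side by lean deg, heading yaw deg; tool y lateral"""
    f=np.array([np.cos(np.radians(yaw)),np.sin(np.radians(yaw)),0]);a=np.radians(lean)
    n=-np.sin(a)*f+np.array([0,0,np.cos(a)]);y=np.cross([0,0,1],f)*(-1 if flip else 1)
    return np.stack([np.cross(y,-n),y,-n],1)
def goal(p,R):
    s=get_state();R0=np.array(s['ee_rot']);p0=np.array(s['tcp_pos'])
    print('shift cm',((R0.T@(np.array(p)-p0))/10).round(2),'rot',Rn.from_matrix(R0.T@R).as_rotvec().round(3))
E
python3 - <<'E'
from h import *
s=get_state();print(np.array(s['ee_rot']).round(3))
top=np.array([497.5,-123.4,86.])
for fl in(0,1):
    R=toolR(27.2,-1.7,fl); goal(top-R[:,2]*90,R)
E
```

```text
[[-0.917  0.399 -0.001]
 [ 0.399  0.917 -0.001]
 [ 0.    -0.001 -1.   ]]
shift cm [-46.72 -45.45   7.26] rot [-0.091 -0.469 -0.374]
shift cm [-46.72 -45.45   7.26] rot [-0.652  0.127  2.691]
```

Call:
play_rows(increments=[[[-46.7,-45.4,3.0],[-0.09,-0.47,-0.374],1],[[-46.7,-45.4,3.0],[-0.09,-0.47,-0.374],1],[[-46.7,-45.4,3.0],[-0.09,-0.47,-0.374],1],[[-46.7,-45.4,3.0],[-0.09,-0.47,-0.374],1],[[-46.7,-45.4,3.0],[-0.09,-0.47,-0.374],1],[[-46.7,-45.4,3.0],[-0.09,-0.47,-0.374],1],[[-46.7,-45.4,3.0],[-0.09,-0.47,-0.374],1],[[-46.7,-45.4,3.0],[-0.09,-0.47,-0.374],1]])

```text
time: 0.9
tcp_pos: [355.1, 126.6, 221.0]
ee_rot: [[-0.889, 0.029, 0.457], [0.026, 1.0, -0.014], [-0.458, -0.001, -0.889]]
wrist_force: [1.3, 0.5, -0.2]
width: 1.002
finger_force: 0.0
```

Run:
```python
from h import *
s=get_state();print(s['time'],s['tcp_pos'],s['qpos'],s['wrist_force'])
R=toolR(27.2,-1.7,0); goal(np.array([497.5,-123.4,86.])-R[:,2]*90,R)
```

```text
0.9 [355.13805046 126.55157953 220.98051853] [  3.20326367 -13.80274295 125.97590404  -3.46986617  40.7391053
 -83.03207226] [ 1.26887562  0.50946942 -0.23527664]
shift cm [ -7.13 -24.56   9.86] rot [-0.  0.  0.]
```

Call:
play_rows(increments=[[[-7.1,-24.6,9.8],[0,0,0],1],[[-7.1,-24.6,9.8],[0,0,0],1],[[-7.1,-24.6,9.8],[0,0,0],1],[[-7.1,-24.6,9.8],[0,0,0],1],[[-7.1,-24.6,9.8],[0,0,0],1],[[-7.1,-24.6,9.8],[0,0,0],1],[[-7.1,-24.6,9.8],[0,0,0],1],[[-7.1,-24.6,9.8],[0,0,0],1]])

```text
time: 1.7
tcp_pos: [455.2, -120.8, 165.6]
ee_rot: [[-0.89, 0.03, 0.455], [0.027, 1.0, -0.013], [-0.455, 0.001, -0.891]]
wrist_force: [-0.2, -0.3, 0.5]
width: 0.998
finger_force: 0.0
```

Run:
```python
from h import *
R=toolR(27.2,-1.7,0); goal(np.array([497.5,-123.4,86.])-R[:,2]*90,R)
img,d,W=cloud('wrist');save('w1.png',img);np.savez('/tmp/w1.npz',img=img,W=W)
```

```text
shift cm [-0.13 -0.13  0.01] rot [ 0.    -0.002 -0.001]
```

View pics/w1.png

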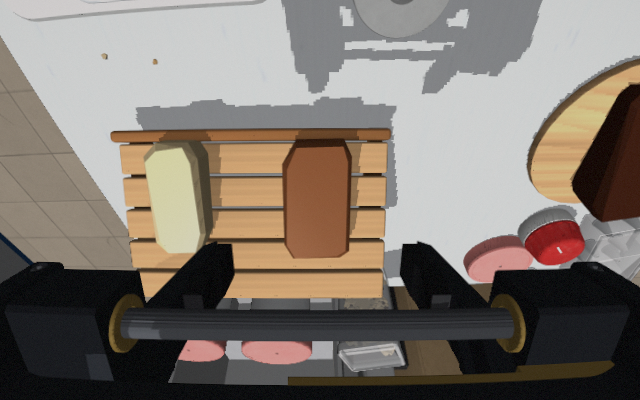

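The wrist view shows milk centred at about (318,198), white at (175,198) slightly yawed, both fingers clear of them, and the board at right (600,150).

Run:
```python
from h import *
d=np.load('/tmp/w1.npz');img,W=d['img'],d['W']
m=chunk(img,W,(318,198),25,(275,130,360,262)); w=chunk(img,W,(172,195),14,(138,138,212,262))
R=toolR(27.2,-1.7,0); goal(m[0]+R[:,2]*24,R)
```

```text
n 7043 6658 ctr [ 496.8 -124.8   86.7] normal [-0.453  0.01   0.891] tilt 27.0 long axis [ 0.891 -0.018  0.454] size [51.3 94.7] yaw -1.1
n 4343 4295 ctr [ 493.4 -241.3   84. ] normal [-0.453  0.005  0.891] tilt 27.0 long axis [ 0.891 -0.016  0.453] size [39.1 89.7] yaw -1.0
shift cm [-0.12 -0.35 11.35] rot [ 0.    -0.002  0.   ]
```

Call:
play_rows(increments=[[[-0.1,-0.3,4],[0,0,0],1],[[-0.1,-0.3,7],[0,0,0],1],[[-0.1,-0.3,9],[0,0,0],1],[[-0.1,-0.3,10.5],[0,0,0],1],[[-0.1,-0.3,11.3],[0,0,0],1],[[-0.1,-0.3,11.3],[0,0,0],1],[[-0.1,-0.3,11.3],[0,0,0],0.7],[[-0.1,-0.3,11.3],[0,0,0],0.5]])

```text
time: 2.55
tcp_pos: [508.0, -125.4, 67.0]
ee_rot: [[-0.889, 0.029, 0.457], [0.025, 1.0, -0.014], [-0.457, -0.001, -0.889]]
wrist_force: [0.5, 0.5, -0.3]
width: 0.841
finger_force: 0.0
```

Call:
play_rows(increments=[[[0,0,0],[0,0,0],0.4],[[0,0,0],[0,0,0],0.4],[[0,0,0],[0,0,0],0.4],[[0,0,0],[0,0,0],0.4],[[0,0,0],[0,0,0],0.4],[[0,0,0],[0,0,0],0.4]])

```text
time: 3.15
tcp_pos: [508.0, -125.0, 66.5]
ee_rot: [[-0.889, 0.029, 0.456], [0.026, 1.0, -0.013], [-0.457, 0.0, -0.89]]
wrist_force: [-2.7, 3.8, 7.4]
width: 0.634
finger_force: 30.0
```

Call:
play_rows(increments=[[[0,0,-0.5],[0,0,0],0.4],[[0,0,-2],[0,0,0],0.4],[[0,0,-4],[0,0,0],0.4],[[0,0,-7],[0,0,0],0.4],[[0,0,-10],[0,0,0],0.4],[[0,0,-13],[0,0,0],0.4],[[0,0,-13],[0,0,0],0.4]])

```text
time: 3.85
tcp_pos: [448.5, -124.4, 184.5]
ee_rot: [[-0.888, 0.03, 0.46], [0.025, 1.0, -0.018], [-0.46, -0.004, -0.888]]
wrist_force: [0.0, -0.1, -2.3]
width: 0.635
finger_force: 30.0
```

```bash
cat >> h.py <<'E'
def place(top,off,lean,yaw,up=0):
    """TCP goal putting held top centre at top; off = top centre in tool frame"""
    R=toolR(lean,yaw,0); goal(np.array(top)-R@np.array(off)+[0,0,up],R)
E
python3 - <<'E'
from h import *
s=get_state();print(s['time'],s['tcp_pos'],s['width'],s['finger_force'],s['wrist_force'])
place([480.5,175,84],[.7,0,-23.1],8,5,90)
E
```

```text
3.85 [ 448.52095606 -124.40909029  184.51159947] 0.6352308334417555 29.99805219937116 [ 0.02463811 -0.12663012 -2.33556111]
shift cm [-0.9  30.08  4.08] rot [-0.04   0.338 -0.111]
```

Call:
play_rows(increments=[[[-0.1,2,0],[0,0.04,0],0.4],[[-0.3,6,0.5],[-0.01,0.1,-0.03],0.4],[[-0.5,10,1],[-0.02,0.15,-0.05],0.4],[[-0.7,14,2],[-0.03,0.2,-0.07],0.4],[[-0.9,18,3],[-0.04,0.25,-0.09],0.4],[[-0.9,22,4],[-0.04,0.3,-0.11],0.4],[[-0.9,26,4.1],[-0.04,0.338,-0.111],0.4],[[-0.9,30,4.1],[-0.04,0.338,-0.111],0.4]])

```text
time: 4.65
tcp_pos: [484.2, 177.4, 147.3]
ee_rot: [[-0.987, -0.088, 0.131], [-0.087, 0.996, 0.016], [-0.132, 0.004, -0.991]]
wrist_force: [0.8, -1.2, -1.2]
width: 0.632
finger_force: 30.0
```

Run:
```python
from h import *
s=get_state();print(s['time'],s['tcp_pos'],s['width'],s['wrist_force'])
place([480.5,175,84],[.7,0,-23.1],8,5,90)
img,d,W=cloud('wrist');save('w2.png',img);np.savez('/tmp/w2.npz',img=img,W=W)
```

```text
4.65 [484.2263037  177.362885   147.28017545] 0.6321861947162001 [ 0.77119102 -1.22815042 -1.15572719]
shift cm [-0.05 -0.2  -0.39] rot [ 0.004 -0.007  0.   ]
```

View pics/w2.png

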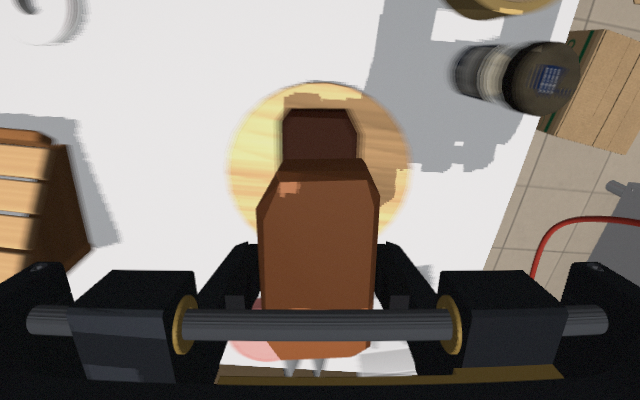

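The view shows milk held squarely (257–380, centre ~318) over the dark chunk's thin end (283–358, y 108–160), which sits on the board; the jar (515,80) is clear.

Run:
```python
from h import *
d=np.load('/tmp/w2.npz');img,W=d['img'],d['W']
a=chunk(img,W,(318,240),25,(250,150,385,308))
b=chunk(img,W,(320,140),20,(270,100,370,165))
P=W[125:155,260:380].reshape(-1,3)
for v in(120,130,140,150):
    r=W[v,260:385]; z=r[:,2]; k=(z>28); q=r[k]
    print(v,q[0].round(0),q[-1].round(0),np.median(q,0).round(1))
q=W[W[...,2]>30];
```

```text
n 15552 13981 ctr [463.9 173.  167.9] normal [-0.131 -0.018  0.991] tilt 7.6 long axis [0.989 0.074 0.132] size [54.4 64.5] yaw 4.3
n 4011 3133 ctr [444.4 174.2  40.4] normal [-0.304 -0.016  0.953] tilt 17.7 long axis [ 0.087 -0.996  0.01 ] size [36.6 56.7] yaw -85.0
120 [438. 138.  33.] [432. 198.  34.] [434.1 167.3  37.3]
130 [445. 138.  37.] [439. 202.  35.] [441.2 170.6  39.5]
140 [452. 139.  38.] [447. 205.  37.] [448.5 171.2  41.8]
150 [460. 140.  40.] [455. 205.  39.] [456.  172.3  44. ]
```

Call:
play_rows(increments=[[[0,0,0],[0,0,0],0.4],[[0.28,0,2.0],[0,0,0],0.4],[[0.56,0,4.0],[0,0,0],0.4],[[0.77,0,5.5],[0,0,0],0.4],[[0.97,0,6.9],[0,0,0],0.4],[[1.0,0,7.4],[0,0,0],0.4],[[1.05,0,7.6],[0,0,0],0.4],[[1.05,0,7.6],[0,0,0],0.4]])

```text
time: 5.5
tcp_pos: [484.2, 175.4, 72.5]
ee_rot: [[-0.987, -0.087, 0.134], [-0.086, 0.996, 0.016], [-0.135, 0.004, -0.991]]
wrist_force: [-0.3, 0.0, -1.4]
width: 0.631
finger_force: 30.0
```

Run:
```python
from h import *
s=get_state();print(s['time'],s['tcp_pos'],s['width'],s['wrist_force'])
place([480.5,175,84],[.7,0,-23.1],8,5,0)
```

```text
5.5 [484.15253519 175.36739895  72.5489368 ] 0.6306115652643006 [-0.26518266  0.01714525 -1.38369732]
shift cm [ 0.13 -0.01  1.13] rot [ 0.004 -0.004 -0.   ]
```

Call:
play_rows(increments=[[[0.04,0,0.3],[0,0,0],0.4],[[0.08,0,0.6],[0,0,0],0.4],[[0.11,0,0.8],[0,0,0],0.4],[[0.12,0,0.9],[0,0,0],0.4],[[0.12,0,0.9],[0,0,0],0.4],[[0.13,0,1.0],[0,0,0],0.4],[[0.13,0,1.0],[0,0,0],0.4]])

```text
time: 6.2
tcp_pos: [484.1, 175.8, 62.4]
ee_rot: [[-0.987, -0.088, 0.134], [-0.086, 0.996, 0.016], [-0.135, 0.004, -0.991]]
wrist_force: [0.5, 0.1, -1.8]
width: 0.631
finger_force: 30.0
```

Call:
play_rows(increments=[[[0.01,0,0.1],[0,0,0],0.4],[[0.01,0,0.1],[0,0,0],0.4],[[0.03,0,0.2],[0,0,0],0.4],[[0.03,0,0.2],[0,0,0],0.4]])

```text
time: 6.6
tcp_pos: [484.1, 175.8, 61.0]
ee_rot: [[-0.987, -0.088, 0.135], [-0.087, 0.996, 0.016], [-0.136, 0.004, -0.991]]
wrist_force: [-4.4, -0.6, 6.7]
width: 0.628
finger_force: 30.0
```

Call:
play_rows(increments=[[[0,0,0],[0,0,0],0.66],[[0,0,0],[0,0,0],0.7],[[0,0,0],[0,0,0],0.75],[[0,0,0],[0,0,0],0.85],[[0,0,0],[0,0,0],1],[[0,0,0],[0,0,0],1],[[0,0,0],[0,0,0],1],[[0,0,0],[0,0,0],1]])

```text
time: 7.4
tcp_pos: [484.0, 175.8, 60.4]
ee_rot: [[-0.987, -0.088, 0.134], [-0.086, 0.996, 0.016], [-0.135, 0.004, -0.991]]
wrist_force: [0.8, -0.3, -0.1]
width: 1.002
finger_force: 0.0
```

Call:
play_rows(increments=[[[0,0,-1],[0,0,0],1],[[0,0,-3],[0,0,0],1],[[0,0,-5],[0,0,0],1],[[0,0,-8],[0,0,0],1],[[0,0,-11],[0,0,0],1],[[0,0,-13],[0,0,0],1],[[0,0,-14],[0,0,0],1],[[0,0,-14],[0,0,0],1]])

```text
time: 8.2
tcp_pos: [465.5, 173.6, 200.3]
ee_rot: [[-0.987, -0.088, 0.137], [-0.086, 0.996, 0.016], [-0.138, 0.004, -0.99]]
wrist_force: [-0.2, -0.2, -0.5]
width: 1.002
finger_force: 0.0
```

Run:
```python
from h import *
s=get_state();print(s['time'],s['tcp_pos'],s['width'])
img,d,W=cloud('wrist');save('w3.png',img);np.savez('/tmp/w3.npz',img=img,W=W)
R=toolR(27,-1,0);goal(np.array([493.5,-241,83.8])-R[:,2]*100,R)
```

```text
8.2 [465.49489456 173.59996594 200.32704027] 1.0017959818944844
shift cm [  5.61 -41.08   1.69] rot [ 0.036 -0.335  0.1  ]
```

View pics/w3.png

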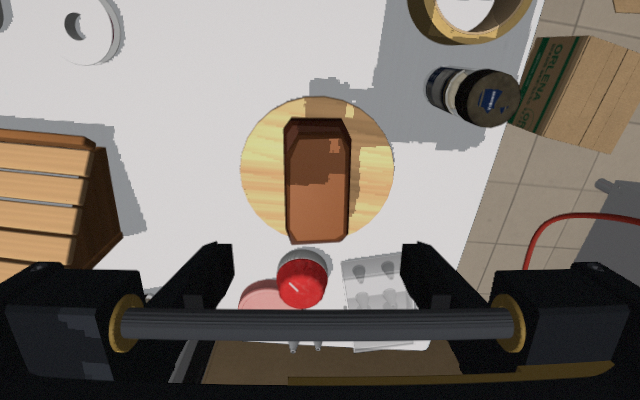

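Milk rests squarely on the dark chunk, centred near (318,185); jar (475,95) and timer (302,278) are undisturbed.

Run:
```python
from h import *
d=np.load('/tmp/w3.npz');img,W=d['img'],d['W']
a=chunk(img,W,(318,195),14,(280,115,356,250),60)
```

```text
n 3088 3080 ctr [494.6 175.   85.9] normal [-0.139 -0.013  0.99 ] tilt 8.0 long axis [0.987 0.085 0.14 ] size [48.4 63.2] yaw 4.9
```

Call:
play_rows(increments=[[[0.5,-4,0],[0,-0.05,0.01],1],[[1.2,-9,0.2],[0.01,-0.1,0.03],1],[[2,-14,0.5],[0.02,-0.15,0.05],1],[[2.7,-19,0.7],[0.02,-0.2,0.06],1],[[3.4,-24,1],[0.03,-0.25,0.08],1],[[4.1,-29,1.3],[0.036,-0.3,0.1],1],[[4.8,-34,1.5],[0.036,-0.335,0.1],1],[[5.4,-39,1.7],[0.036,-0.335,0.1],1]])

```text
time: 9.05
tcp_pos: [447.1, -217.2, 172.0]
ee_rot: [[-0.891, 0.019, 0.453], [0.018, 1.0, -0.007], [-0.453, 0.002, -0.891]]
wrist_force: [0.6, 0.4, -0.9]
width: 1.002
finger_force: 0.0
```

Call:
play_rows(increments=[[[0.2,-2,0],[0,0,0],1],[[0.2,-2,0],[0,0,0],1],[[0.2,-2,0],[0,0,0],1]])

```text
time: 9.35
tcp_pos: [446.0, -234.7, 171.4]
ee_rot: [[-0.892, 0.018, 0.452], [0.017, 1.0, -0.007], [-0.452, 0.002, -0.892]]
wrist_force: [0.7, 0.2, -0.2]
width: 1.001
finger_force: 0.0
```

Run:
```python
from h import *
R=toolR(27,-1,0);s=get_state();print(s['time'],s['tcp_pos'])
img,d,W=cloud('wrist');save('w4.png',img)
W0=W
lab=cv2.cvtColor(img,cv2.COLOR_RGB2LAB); print(lab[198,318])
w=chunk(img,W,(318,198),16,(275,130,360,262))
goal(w[0]+R[:,2]*22,R)
```

```text
9.35 [ 445.97833663 -234.74109456  171.43686006]
[210 124 145]
n 4416 4360 ctr [ 493.9 -241.4   84.2] normal [-0.453 -0.     0.892] tilt 26.9 long axis [ 0.89  -0.052  0.452] size [40.6 90.6] yaw -3.4
shift cm [-0.31 -0.65 12.17] rot [ 0.001 -0.002 -0.   ]
```

View pics/w4.png

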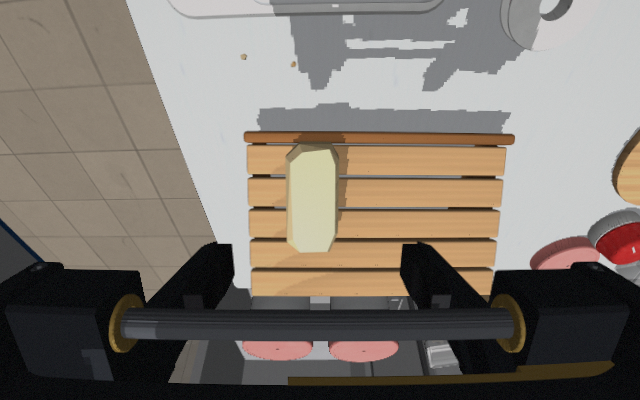

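White lies at (313,198), between the fingers; stand, lip and neighbours are clear.

Call:
play_rows(increments=[[[0,0,0],[0,0,0],1],[[0,0,3],[0,0,0],1],[[0,0,6],[0,0,0],1],[[0,0,7],[0,0,0],1],[[0,0,7],[0,0,0],1]])

```text
time: 9.9
tcp_pos: [478.2, -234.8, 109.4]
ee_rot: [[-0.892, 0.016, 0.452], [0.015, 1.0, -0.006], [-0.452, 0.002, -0.892]]
wrist_force: [0.0, 0.2, 0.5]
width: 0.999
finger_force: 0.0
```

Run:
```python
from h import *
R=toolR(27,-1.5,0)
goal(np.array([493.7,-241.3,84.1])+R[:,2]*22,R)
```

```text
shift cm [-0.25 -0.64  5.16] rot [ 0.006 -0.002  0.008]
```

Call:
play_rows(increments=[[[-0.2,-0.6,2],[0,0,0],1],[[-0.2,-0.6,4],[0,0,0.01],1],[[-0.2,-0.6,4.8],[0,0,0.01],1],[[-0.2,-0.6,5.1],[0,0,0.01],1],[[-0.2,-0.6,5.1],[0,0,0.01],0.8],[[-0.2,-0.6,5.1],[0,0,0.01],0.6],[[-0.2,-0.6,5.1],[0,0,0.01],0.4],[[-0.2,-0.6,5.1],[0,0,0.01],0.3]])

```text
time: 10.7
tcp_pos: [504.2, -242.3, 67.4]
ee_rot: [[-0.892, 0.028, 0.451], [0.027, 1.0, -0.009], [-0.451, 0.004, -0.892]]
wrist_force: [-0.2, -0.6, -0.0]
width: 0.662
finger_force: 0.0
```

Call:
play_rows(increments=[[[0,0,0],[0,0,0],0.3],[[0,0,0],[0,0,0],0.3],[[0,0,0],[0,0,0],0.3],[[0,0,0],[0,0,0],0.3],[[0,0,0],[0,0,0],0.3],[[0,0,0],[0,0,0],0.3]])

```text
time: 11.3
tcp_pos: [504.2, -241.8, 67.1]
ee_rot: [[-0.892, 0.028, 0.451], [0.027, 1.0, -0.008], [-0.451, 0.005, -0.893]]
wrist_force: [-2.3, 3.3, 5.5]
width: 0.515
finger_force: 30.0
```

Call:
play_rows(increments=[[[0,0,-0.5],[0,0,0],0.3],[[0,0,-2],[0,0,0],0.3],[[0,0,-4],[0,0,0],0.3],[[0,0,-7],[0,0,0],0.3],[[0,0,-10],[0,0,0],0.3],[[0,0,-13],[0,0,0],0.3],[[0,0,-15],[0,0,0],0.3],[[0,0,-15],[0,0,0],0.3]])

```text
time: 12.1
tcp_pos: [436.3, -241.7, 202.8]
ee_rot: [[-0.891, 0.029, 0.453], [0.026, 1.0, -0.013], [-0.453, 0.001, -0.892]]
wrist_force: [-0.2, -0.7, -2.4]
width: 0.521
finger_force: 30.0
```

Run:
```python
from h import *
s=get_state();print(s['time'],s['tcp_pos'],s['width'])
place([482,174.5,114],[1.7,0,-19.9],0,5,80)
```

```text
12.1 [ 436.34399399 -241.68446217  202.81650665] 0.5214922481926364
shift cm [-1.82 41.75  4.17] rot [-0.027  0.469 -0.115]
```

Call:
play_rows(increments=[[[-0.1,2,0],[0,0.05,0],0.3],[[-0.3,6,0],[0,0.1,-0.02],0.3],[[-0.6,11,0],[-0.01,0.17,-0.04],0.3],[[-0.8,16,0],[-0.01,0.24,-0.06],0.3],[[-1,21,0.5],[-0.02,0.31,-0.08],0.3],[[-1.3,26,1],[-0.02,0.38,-0.1],0.3],[[-1.5,31,1.5],[-0.027,0.44,-0.115],0.3],[[-1.7,36,2.5],[-0.027,0.469,-0.115],0.3]])

```text
time: 12.9
tcp_pos: [473.1, 119.0, 186.8]
ee_rot: [[-0.996, -0.09, -0.004], [-0.09, 0.996, 0.003], [0.003, 0.004, -1.0]]
wrist_force: [0.5, -0.4, -1.3]
width: 0.52
finger_force: 30.0
```

Call:
play_rows(increments=[[[0,3,0.3],[0,0,0],0.3],[[0,5,0.8],[0,0,0],0.3],[[0,5.7,1],[0,0,0],0.3],[[0,5.7,1],[0,0,0],0.3],[[0,5.7,1],[0,0,0],0.3]])

```text
time: 13.4
tcp_pos: [467.9, 172.4, 177.9]
ee_rot: [[-0.996, -0.088, -0.002], [-0.088, 0.996, 0.004], [0.002, 0.004, -1.0]]
wrist_force: [-0.2, -0.6, -2.3]
width: 0.523
finger_force: 30.0
```

Run:
```python
from h import *
s=get_state();print(s['time'],s['tcp_pos'],s['width'],s['wrist_force'])
place([482,174.5,114],[1.7,0,-19.9],0,5,8)
img,d,W=cloud('wrist');save('w5.png',img);np.savez('/tmp/w5.npz',img=img,W=W)
chunk(img,W,(318,250),20,(250,150,385,308),100)
```

```text
13.4 [467.93257456 172.44706549 177.91035248] 0.5228306302638546 [-0.16981237 -0.56831915 -2.32203074]
shift cm [-1.6   0.05  7.58] rot [ 0.004 -0.002  0.001]
n 10736 10058 ctr [451.7 168.2 197.9] normal [-0.005 -0.011  1.   ] tilt 0.7 long axis [0.995 0.097 0.006] size [40.  65.7] yaw 5.5
```

View pics/w5.png

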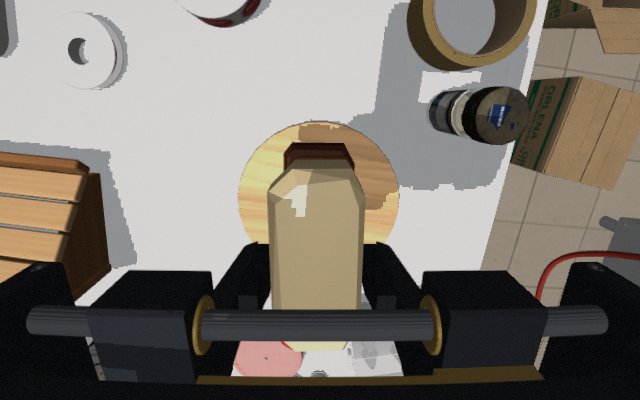

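White is held squarely (268–363, centre 316) above the milk chunk, whose front shows at (318,152).

Call:
play_rows(increments=[[[-0.8,0.05,1],[0,0,0],0.3],[[-1.6,0.1,3],[0,0,0],0.3],[[-1.6,0.1,5],[0,0,0],0.3],[[-1.6,0.1,6.5],[0,0,0],0.3],[[-1.6,0.1,7.3],[0,0,0],0.3],[[-1.6,0.1,7.6],[0,0,0],0.3],[[-1.6,0.1,7.6],[0,0,0],0.3]])

```text
time: 14.15
tcp_pos: [483.8, 175.7, 102.2]
ee_rot: [[-0.996, -0.088, -0.002], [-0.088, 0.996, 0.004], [0.001, 0.004, -1.0]]
wrist_force: [-0.3, 0.8, -2.3]
width: 0.516
finger_force: 30.0
```

Run:
```python
from h import *
place([482,175.3,114],[1.7,0,-19.9],0,5,0)
```

```text
shift cm [ 0.01 -0.02  0.81] rot [ 0.004 -0.001  0.001]
```

Call:
play_rows(increments=[[[0,0,0.3],[0,0,0],0.3],[[0,0,0.4],[0,0,0],0.3],[[0,0,0.5],[0,0,0],0.3],[[0,0,0.55],[0,0,0],0.3],[[0,0,0.6],[0,0,0],0.3],[[0,0,0.6],[0,0,0],0.3]])

```text
time: 14.75
tcp_pos: [483.4, 175.9, 96.2]
ee_rot: [[-0.996, -0.089, -0.002], [-0.089, 0.996, 0.004], [0.001, 0.004, -1.0]]
wrist_force: [0.3, -0.2, -2.2]
width: 0.519
finger_force: 30.0
```

Call:
play_rows(increments=[[[0,0,0.1],[0,0,0],0.3],[[0,0,0.1],[0,0,0],0.3],[[0,0,0.15],[0,0,0],0.3],[[0,0,0.15],[0,0,0],0.3]])

```text
time: 15.15
tcp_pos: [483.4, 175.9, 94.6]
ee_rot: [[-0.996, -0.089, -0.002], [-0.089, 0.996, 0.004], [0.001, 0.004, -1.0]]
wrist_force: [1.1, -0.3, -1.5]
width: 0.521
finger_force: 30.0
```

Call:
play_rows(increments=[[[0,0,0.1],[0,0,0],0.3],[[0,0,0.1],[0,0,0],0.3]])

```text
time: 15.35
tcp_pos: [483.5, 175.9, 93.8]
ee_rot: [[-0.996, -0.089, -0.002], [-0.089, 0.996, 0.004], [0.001, 0.004, -1.0]]
wrist_force: [0.3, 1.0, -1.3]
width: 0.519
finger_force: 30.0
```

Call:
play_rows(increments=[[[0,0,0.1],[0,0,0],0.3],[[0,0,0.1],[0,0,0],0.3]])

```text
time: 15.55
tcp_pos: [483.6, 175.9, 93.7]
ee_rot: [[-0.996, -0.089, -0.001], [-0.089, 0.996, 0.004], [0.001, 0.004, -1.0]]
wrist_force: [-3.7, -0.5, 9.3]
width: 0.519
finger_force: 30.0
```

Contact at about 11 N; release.

Call:
play_rows(increments=[[[0,0,0],[0,0,0],0.55],[[0,0,0],[0,0,0],0.6],[[0,0,0],[0,0,0],0.65],[[0,0,0],[0,0,0],0.75],[[0,0,0],[0,0,0],0.9],[[0,0,0],[0,0,0],1],[[0,0,0],[0,0,0],1],[[0,0,0],[0,0,0],1]])

```text
time: 16.35
tcp_pos: [483.5, 175.9, 92.7]
ee_rot: [[-0.996, -0.089, -0.002], [-0.089, 0.996, 0.004], [0.001, 0.004, -1.0]]
wrist_force: [-0.9, 0.0, -1.2]
width: 1.001
finger_force: 0.0
```

Call:
play_rows(increments=[[[0,0,-1],[0,0,0],1],[[0,0,-3],[0,0,0],1],[[0,0,-5],[0,0,0],1],[[0,0,-8],[0,0,0],1],[[0,0,-11],[0,0,0],1],[[0,0,-13],[0,0,0],1],[[0,0,-13],[0,0,0],1],[[0,0,-13],[0,0,0],1]])

```text
time: 17.15
tcp_pos: [483.5, 175.4, 222.5]
ee_rot: [[-0.996, -0.089, -0.002], [-0.089, 0.996, 0.004], [0.001, 0.004, -1.0]]
wrist_force: [0.0, 1.1, -0.2]
width: 0.999
finger_force: 0.0
```

Run:
```python
from h import *
img,d,W=cloud('wrist');save('w6.png',img)
chunk(img,W,(318,215),20,(270,120,370,280),90)
img,d,W=cloud('scene');save('s6.png',cv2.resize(img[120:230,200:360],(800,550)))
```

```text
n 3242 2965 ctr [480.3 173.3 113.8] normal [-0.001 -0.004  1.   ] tilt 0.3 long axis [0.995 0.105 0.002] size [40.3 91.8] yaw 6.0
```

View pics/w6.png

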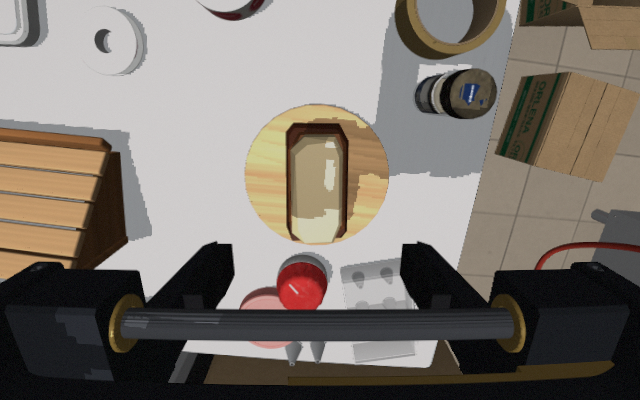

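View pics/s6.png

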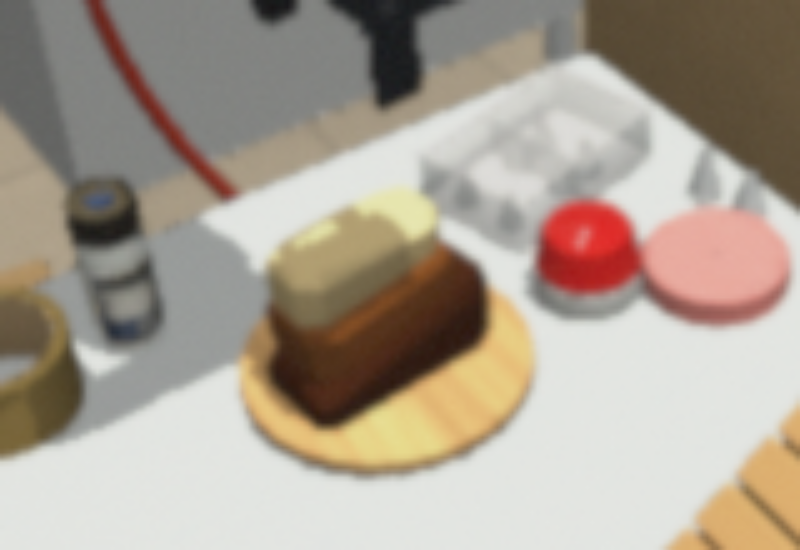

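The tower stands centred on the board with its white top (318,185 in the wrist view) level to 0.3°; jar and timer are in place and the gripper is clear. Handing in.

```bash
python3 -c "
from h import *
print(job.finish_job())"
```

```text
the job is handed in; nothing more can be done
None
```

The tower is built and handed in: milk sits on the dark chunk sloping 8.0°, white sits on the milk chunk with its top level to 0.3°, and the gripper is clear with the jar and timer undisturbed; the hand-in did not return a verdict.

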